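# Prick-mark the long blank in the pedal press

## Robot

A 6-joint arm with a two-finger parallel gripper is mounted at the origin on the work surface. World frame = base frame: x ahead of the robot, y to its left, z up, the work surface at z = 0. Lengths are in m, angles in rad, forces in N, time in s.
With the tool pointing down it reaches from about 0.3 to 0.875 m from the base axis. Payload 6.4 kg.
Tool frame: the origin (TCP) lies midway between the tips of the shut fingers; the grasp point (between the pads) lies env.grasp_offset behind it (env.grasp_offset is the distance from the TCP to the grasp point, in m); z points along the fingers, x is the direction in which the jaws open and shut, and the axes are right-handed (so a half turn about z gives the same grasp; the last joint's range is limited). The gripper opens to 88 mm and grips with 3 to 60 N. Pads are 18 mm wide; open, the fingers measure 123 mm over their backs; the gripper's body (75 mm by 187 mm) begins 45 mm behind the grasp point.
Start: joints at [1.083, 0.181, 1.607, -0, 1.354, -0.206], TCP at [0.16, 0.552, 0.239] pointing down, gripper open.
Joint ranges: [-2.99, 2.99], [-0.89, 2.07], [0.3, 2.58], [-1.14, 4.28], [0, 2.63], [-3.12, 3.12]. Speed limits (rad/s): [2.57, 2.57, 3.01, 3.14, 3.14, 3.14].

## Interface

Orientations are given as a unit quaternion [w, x, y, z].
In Python, from rig import env, optics gives the robot as it stands.
- The arm moves only by the shell command python3 -m jog 'ROWS' [FORCE]. ROWS is JSON, a list of rows, each an object with "offset": the shift along the tool's x, y, z in m, a list of three; "delta_rot": the turn, a rotation vector about the tool's x, y, z in degrees, a list of three; "gripper": the opening in per cent of the stroke, from 0 (shut) to 100 (fully open). A call has 1 to 20 rows; each row is the pose to reach, as a shift and turn from the pose measured when the call began, along the tool's axes at that moment; what a row does not reach only later rows make up. A row lasts 1/8 s, in which the tool goes at most 62.5 mm and 10.7 degrees, less where a joint would pass 70% of its speed; a pose out of reach is approached as far as the arm can. A call with a gripper value outside its range is refused whole. The fingers move at their own pace and stop on an object; FORCE is the grip in N (left out, the last holds). Time passes only in rows, so rows that repeat a pose let the fingers close. It gives the time, the measured TCP pose, the force and the opening at its end, in the units of the state.
- env.observe(): the state, without advancing time (a new reading comes with each control period).
- optics.capture(name): name is "scene" or "top" or "wrist"; returns (picture, depth): 384x512x3 uint8, red, green, blue; 384x512 float32, m along the optical axis (not along the pixel's ray), 0 where there is no reading.
- optics.get_calibration(name): a dict with "fx", "fy", "cx", "cy" (pixels), "dist_coeffs" ([k1, k2, p1, p2, k3] as OpenCV has them; the pictures are not rectified), "extrinsics" (4x4, takes a point from camera to world coordinates). Camera axes: x right, y down, z forward; pixel columns grow to the right and rows downward; lengths in m; the calibration is good to about 2 mm. A picture is of the moment at which its call begins: read the wrist's pose just before it. get_calibration takes no time and is no camera call; for the wrist camera it gives the pose at the moment of the call.
- env.sign_off(): hands the job in, once; it reports no verdict.
The state is a dict: "time": time; "joint_pos": joint angles; "qd": joint speeds; "joint_efforts": joint torques, N m; "eef_pos": TCP position; "orientation": TCP orientation; "ft_force": force on the tool from outside, world axes, zero at the start; "moment": the same for the moment, N m; "width": finger opening in m.
Only numpy, scipy, OpenCV 4.12 (cv2) and the standard library are available. Lean on these libraries where they do the work, as an engineer would, in place of code of your own. Each camera call takes 0.05 s, during which the arm holds its last target.

## Task

Draw the longest wooden blank up out of the stack leaning in the rack, leaving the shorter ones leaning there, and lower it gently on end into the slot of the marking press until it stands on the slot's floor, then let go of it. Only then press the pedal fully down to its stop with the gripper, hold it there for about a second so that the jaw marks the blank, and let the pedal come back up. Leave the blank standing in the slot and do not disturb the other things on the bench.

Things in the scene. Friction and masses are not known exactly. Their poses are not given: they have to be found in the camera images.
- blank_long: the longest blank: plain pale board 16 mm thick (own x), 90 mm wide (own y), 165 mm long (own z), about 0.13 kg. Origin: centre of its lower end face; own z runs up along the board, so its top edge is at z = 165 mm. It leans in the rack (see rack), at any of the four places in the stack, its upper 50 mm or more standing free above the shorter blanks and the rest
- blank_a: shorter blank of the same board, 16 mm thick (x), 90 mm wide (y), 112 mm long (z); origin at the centre of its lower end face. It stays in the rack; if the long blank behind it is drawn out it just leans back further; a quick knock from behind could tip it forward
- blank_b: shorter blank of the same board, 16 mm thick (x), 90 mm wide (y), 105 mm long (z); origin at the centre of its lower end face. It stays in the rack; if the long blank behind it is drawn out it just leans back further; a quick knock from behind could tip it forward
- blank_c: shorter blank of the same board, 16 mm thick (x), 90 mm wide (y), 98 mm long (z); origin at the centre of its lower end face. It stays in the rack; if the long blank behind it is drawn out it just leans back further; a quick knock from behind could tip it forward
- rack: fixed plywood rack, 170 (x) by 130 mm (y), floor 15 mm high; origin at the underside, own +x roughly away from the robot. Four blanks stand in it on end, face to face, faces square to rack x, leaning about 0.36 rad with tops towards rack +x on a rest 110 mm high. Feet between rack x = -20 and +45 mm; a 12 mm lip on the floor at x = -60 to -48 mm stops them
- press: pedal marking press fixed to the bench, grey base 250 (x) by 150 mm (y), 20 mm thick; own +x points roughly away from the robot. Pedal on its -x side, upright slot on its +x side. Frame origin: on the underside, 20 mm towards the slot (+x) from the base's middle
- slot (a point): centre of the press's slot floor, 20 mm above the bench, at press x = +50 mm; axes as the press. Slot open at the top, 28 mm wide along x while the pedal is up, 110 mm long along y. Far wall: fixed steel fence, 70 mm above the slot floor. Near wall: steel jaw, 65 mm; pressing the pedal moves it 10 mm towards the fence. End cheeks 45 mm
- pedal_pad (a point): centre of the ribbed rubber pad on the pedal's upper face, where to press; 90 mm from the hinge, about 81 mm above the bench when up and 54 mm at the stop. Moves with the pedal. The pedal plate is 80 mm wide (y) and reaches 30 mm beyond this point towards press -x
- pedal (a joint): pedal angle in rad: 0 = fully up, grows as pressed down, 0.30 = at the stop. Hinge along the press's y at press x = -12 mm, 52 mm above the bench; at 0 the plate rises 0.25 rad from the hinge towards press -x. Force at the pad: about 4 N to start, 11 N at the stop; springs back up when let go
- vase: bystander: turned wooden vase, 190 mm tall, 74 mm across, standing on the bench; origin at the centre of its foot
- wax_tin: bystander: closed round metal tin, 55 mm tall, 72 mm across; origin at the centre of its underside
- sanding_block: bystander: cork sanding block lying flat, 110 by 60 by 32 mm; origin at the centre of its underside
There are look-alikes about, which are no part of the job. Leave any turquoise or yellow look-alike of the blank_long alone. Leave any blue or yellow look-alike of the blank_b alone.

How it is judged:
By the outcome, as a careful person would: the job done as asked, in the order asked, and still so for the second after the job is handed in, with the robot touching nothing.
It also fails if it takes over 61 s, if anything falls off the work surface, if the arm or the gripper's body presses on something with over 40 N, if the wrist force passes 120 N, or if a joint passes its speed limit or range.

## Working session

There is one attempt and no reset: what is moved stays moved. The work goes in short steps, Python scripts to look and compute and a shell command to move; the robot and the scene stay as the last step left them, time stands still between calls to the robot, and variables do not carry over. Pictures are saved under pics/ and viewed, and the job is handed in when it is done.

```bash
ls; mkdir -p pics; python3 - <<'E'
from rig import env, optics
import cv2, numpy as np
print(env.observe(), env.grasp_offset)
for n in ("scene","top","wrist"):
    c=optics.get_calibration(n); p,d=optics.capture(n)
    np.savez(f"{n}0.npz",p=p,d=d,E=c["extrinsics"],k=[c["fx"],c["fy"],c["cx"],c["cy"]],dist=c["dist_coeffs"])
    print(n,c)
    cv2.imwrite(f"pics/{n}0.png",p[:,:,::-1])
E
```

```text
pics
{'time': 0.0, 'joint_pos': array([ 1.08272383e+00,  1.81543796e-01,  1.60797198e+00, -3.29297657e-05,
        1.35381356e+00, -2.06280358e-01]), 'qd': array([-0.00155788, -0.00032314,  0.00160131,  0.00016398,  0.00113038,
       -0.00072077]), 'joint_efforts': array([ 2.63668535e-04, -4.33852065e+01, -3.41856337e+01,  7.02511892e-02,
        3.83388530e-02, -1.50279966e-04]), 'eef_pos': array([0.15962363, 0.5518496 , 0.23782601]), 'orientation': array([ 3.83020468e-04,  7.99396570e-01,  6.00803104e-01, -7.79469574e-04]), 'ft_force': array([0.12751875, 0.05218642, 0.89060959]), 'moment': array([-0.02050627, -0.05094036, -0.02048289]), 'width': 0.08806269658912753} 0.0187
scene {'fx': 499.09933571586356, 'fy': 499.09933571586356, 'cx': 260.5721676280423, 'cy': 191.04794908645138, 'dist_coeffs': array([0.00032504, 0.        , 0.        , 0.        , 0.        ]), 'extrinsics': array([[ 0.72256495,  0.3852668 , -0.57399424,  1.2943898 ],
       [ 0.69128523, -0.39671868,  0.60393628, -0.79368336],
       [ 0.00496236, -0.83317692, -0.55298426,  0.82792207],
       [ 0.        ,  0.
[... 337 characters left out ...]
, -0.01846155,  0.02621823],
       [ 0.02166534, -0.10765461, -0.99395226,  1.74997487],
       [ 0.        ,  0.        ,  0.        ,  1.        ]])}
wrist {'fx': 294.5001590854445, 'fy': 294.5001590854445, 'cx': 253.1675832617561, 'cy': 196.47140968019468, 'dist_coeffs': array([-0.0658214,  0.       ,  0.       ,  0.       ,  0.       ]), 'extrinsics': array([[ 2.78550576e-01,  9.19412240e-01,  2.77652139e-01,
         8.75647147e-02],
       [ 9.60421244e-01, -2.66421478e-01, -8.13057777e-02,
         5.72242399e-01],
       [-7.81034001e-04,  2.89310784e-01, -9.57234903e-01,
         3.83874094e-01],
       [ 0.00000000e+00,  0.00000000e+00,  0.00000000e+00,
         1.00000000e+00]])}
```

View pics/scene0.png

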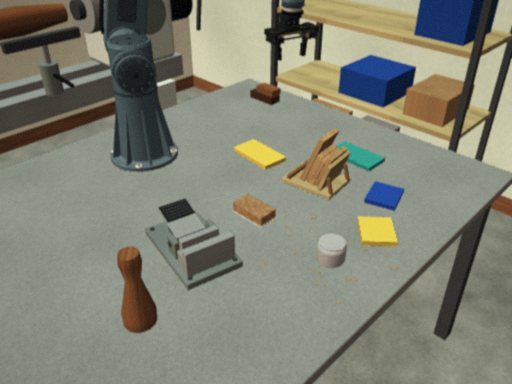

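View pics/top0.png

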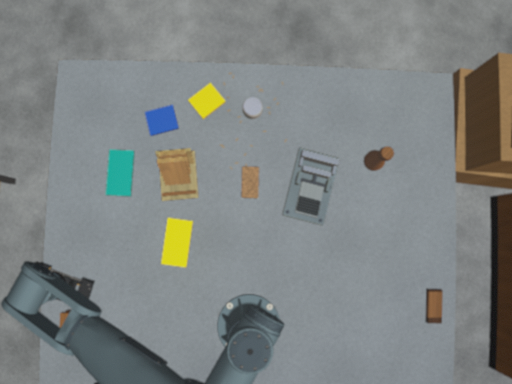

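View pics/wrist0.png

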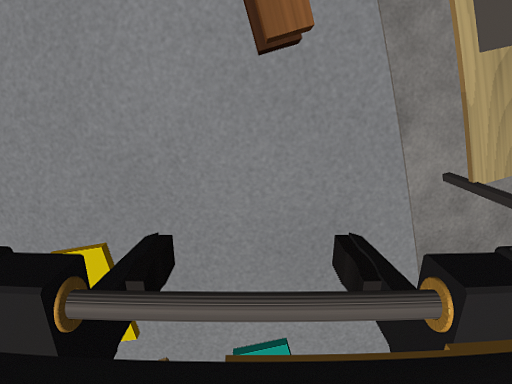

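The scene view shows the rack at about (320,175), the press at (195,240), the vase at (135,290), the tin at (331,250) and the cork block at (254,209). In the top view the rack is at (177,173), the press at (312,187) and the cork block at (250,182). Next I'll enlarge these and compute points.

```bash
cat > h.py <<'E'
import numpy as np, cv2
def load(f):
    z=np.load(f); return z
def cloud(z):
    p,d,E,k,dist=z["p"],z["d"],z["E"],z["k"],z["dist"]
    K=np.array([[k[0],0,k[2]],[0,k[1],k[3]],[0,0,1.]])
    h,w=d.shape
    uv=np.stack(np.meshgrid(np.arange(w),np.arange(h)),-1).reshape(-1,1,2).astype(np.float64)
    n=cv2.undistortPoints(uv,K,dist).reshape(h,w,2)
    P=np.concatenate([n*d[...,None],d[...,None]],-1)
    return P@E[:3,:3].T+E[:3,3]
def ray(z,uv,height):
    E,k,dist=z["E"],z["k"],z["dist"]
    K=np.array([[k[0],0,k[2]],[0,k[1],k[3]],[0,0,1.]])
    n=cv2.undistortPoints(np.array(uv,float).reshape(-1,1,2),K,dist).reshape(-1,2)
    r=np.c_[n,np.ones(len(n))]@E[:3,:3].T; o=E[:3,3]
    return o+r*((height-o[2])/r[:,2:])
def proj(z,P):
    E,k,dist=z["E"],z["k"],z["dist"]
    K=np.array([[k[0],0,k[2]],[0,k[1],k[3]],[0,0,1.]])
    R=E[:3,:3].T; t=-R@E[:3,3]
    return cv2.projectPoints(np.array(P,float).reshape(-1,1,3),cv2.Rodrigues(R)[0],t,K,dist)[0].reshape(-1,2)
def grab(name,tag):
    from rig import env,optics
    c=optics.get_calibration(name); p,d=optics.capture(name)
    np.savez(f"{tag}.npz",p=p,d=d,E=c["extrinsics"],k=[c["fx"],c["fy"],c["cx"],c["cy"]],dist=c["dist_coeffs"])
    cv2.imwrite(f"pics/{tag}.png",p[:,:,::-1]); return load(f"{tag}.npz")
def crop(z,x0,y0,x1,y1,s,tag):
    cv2.imwrite(f"pics/{tag}.png",cv2.resize(np.ascontiguousarray(z["p"][y0:y1,x0:x1,::-1]),None,fx=s,fy=s,interpolation=cv2.INTER_CUBIC))
E
python3 - <<'E'
from h import *
t=load("top0.npz"); s=load("scene0.npz")
crop(t,140,130,220,210,7,"c_rack_top"); crop(t,270,135,350,235,6,"c_press_top")
crop(s,270,120,370,205,7,"c_rack_sc"); crop(s,130,190,250,290,6,"c_press_sc")
for n,z in (("t",t),("s",s)):
    C=cloud(z)
    for u,v in ([(177,173),(177,155),(312,187),(250,182),(375,158),(253,106),(308,205),(320,158)] if n=="t" else [(330,135),(320,175),(331,250),(137,300),(254,209),(178,210),(210,250)]):
        print(n,u,v,C[v,u].round(3))
E
```

```text
t 177 173 [0.518 0.26  0.101]
t 177 155 [0.576 0.26  0.119]
t 312 187 [ 0.488 -0.203  0.061]
t 250 182 [0.502 0.012 0.03 ]
t 375 158 [ 0.59  -0.413  0.105]
t 253 106 [0.771 0.009 0.049]
t 308 205 [ 0.424 -0.187  0.089]
t 320 158 [ 0.587 -0.226  0.085]
s 330 135 [0.553 0.274 0.17 ]
s 320 175 [0.562 0.23  0.058]
s 331 250 [ 0.786 -0.014  0.053]
s 137 300 [ 0.617 -0.443  0.083]
s 254 209 [0.514 0.001 0.029]
s 178 210 [ 0.428 -0.188  0.081]
s 210 250 [ 0.599 -0.23   0.074]
```

View pics/c_rack_top.png

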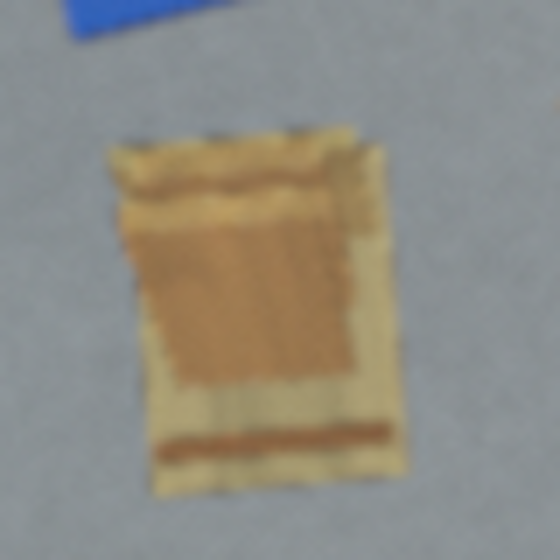

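View pics/c_rack_sc.png

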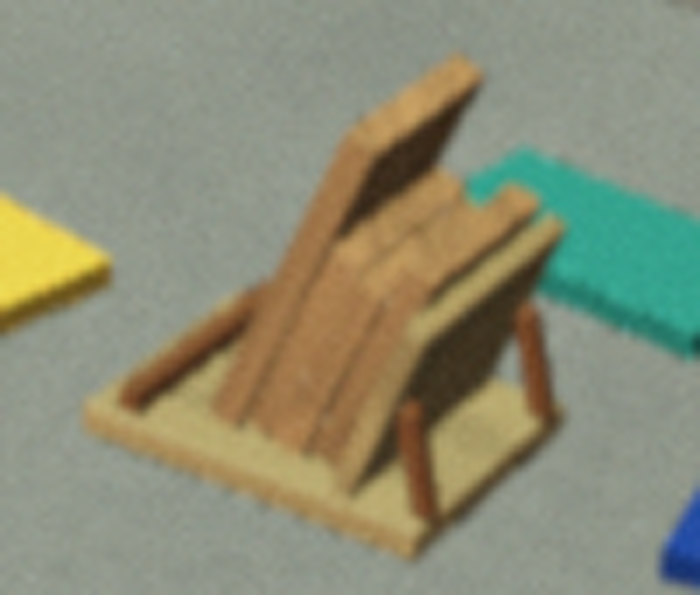

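View pics/c_press_top.png

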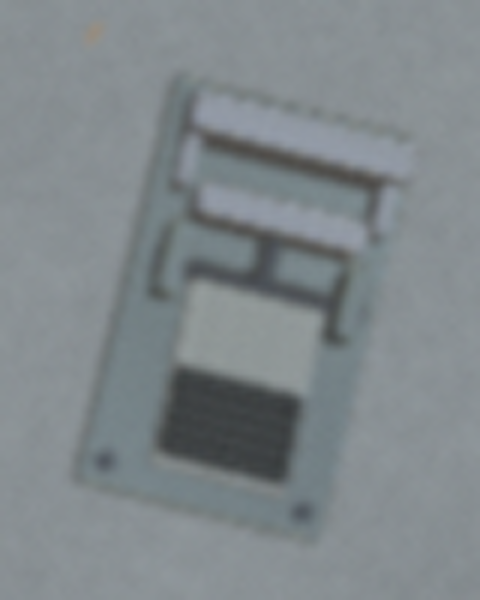

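View pics/c_press_sc.png

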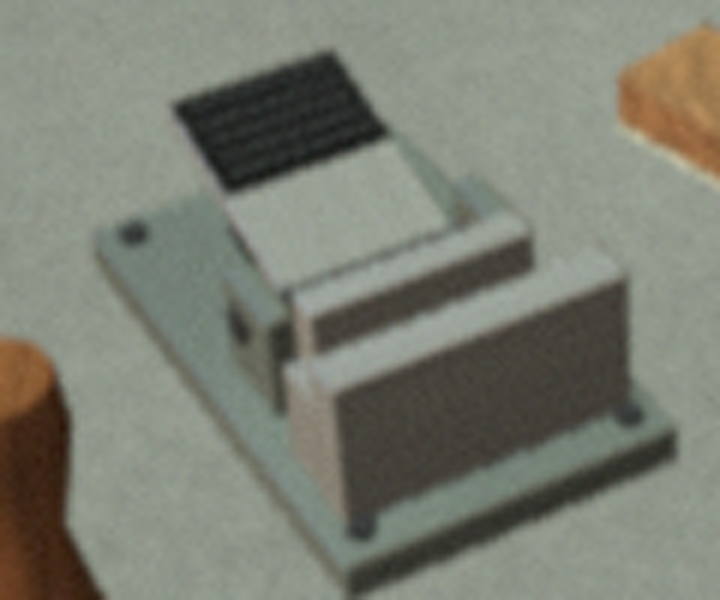

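The long blank is the front one (robot side), with its top edge at scene px (338,135). The front face is visible in the top view. In the top view the slot sits between the fence (315,155) and the jaw (317,169). Now I'll fit the board and press poses.

```bash
python3 - <<'E'
from h import *
t=load("top0.npz"); s=load("scene0.npz")
C=cloud(t)
# front face of long blank in top view
R=C[165:184,165:188].reshape(-1,3)
c=R.mean(0); 
for _ in range(4):
    u,S,vt=np.linalg.svd(R-c); n=vt[2]; d=(R-c)@n; R=R[abs(d)<0.004]; c=R.mean(0)
n*=np.sign(n[2]); print("face c",c.round(4),"n",n.round(4),len(R),"tilt",np.arccos(-n[0]/np.hypot(n[0],n[1]) if 0 else np.hypot(n[0],n[1])),"yaw",np.arctan2(-n[1],-n[0]), "rms",np.std((R-c)@n))
# top: base & rack corners (image crop coords)
cr=lambda L,x0,y0,s:[((a+.5)/s-.5+x0,(b+.5)/s-.5+y0) for a,b in L]
print("rack front corners", ray(t,cr([(155,492),(410,472),],140,130,7),0.015).round(4).tolist())
print("lip", ray(t,cr([(160,452),(392,432)],140,130,7),0.027).round(4).tolist())
bt=cr([(128,232),(112,150),(352,132)],140,130,7)
B=ray(t,cr([(82,478),(180,72),(318,540)],270,135,6),0.02); print("press base L-near,L-far,R-near",B.round(4).tolist())
F=ray(t,cr([(195,92),(412,140),(192,128),(408,182)],270,135,6),0.09); print("fence top far edge l,r; near edge l,r",F.round(4).tolist())
J=ray(t,cr([(203,185),(368,222),(198,212),(362,250)],270,135,6),0.085); print("jaw top far l r, near",J.round(4).tolist())
P=ray(t,cr([(175,368),(302,395),(157,452),(288,482)],270,135,6),0.081); print("pad",P.round(4).tolist())
# scene: board top edge
pts=cr([(458,55),(483,75),(350,130),(372,152)],270,120,7); 
Cs=cloud(s)
D=Cs[120:205,270:370].reshape(-1,3); 
m=(D[:,2]>0.135)&(abs(D[:,1]-0.26)<0.1); print("scene high pts",m.sum(), D[m].min(0).round(4),D[m].max(0).round(4))
D=C[130:210,140:220].reshape(-1,3);m=(D[:,2]>0.135); print("top high pts",m.sum(), D[m].min(0).round(4),D[m].max(0).round(4))
E
```

```text
face c [0.5146 0.2648 0.0921] n [-0.9305 -0.1096  0.3494] 411 tilt 0.35697848016641687 yaw 0.11720257796233076 rms 0.0017361015538148348
rack front corners [[0.4305, 0.3218, 0.015], [0.4447, 0.1931, 0.015]]
lip [[0.45, 0.3182, 0.027], [0.4637, 0.2018, 0.027]]
press base L-near,L-far,R-near [[0.3927, -0.1087, 0.02], [0.6359, -0.1619, 0.02], [0.36, -0.2487, 0.02]]
fence top far edge l,r; near edge l,r [[0.6118, -0.1631, 0.09], [0.5883, -0.2886, 0.09], [0.5909, -0.1617, 0.09], [0.5639, -0.2865, 0.09]]
jaw top far l r, near [[0.559, -0.1692, 0.085], [0.5407, -0.2645, 0.085], [0.5434, -0.1666, 0.085], [0.5245, -0.2612, 0.085]]
pad [[0.4541, -0.1555, 0.081], [0.4408, -0.2284, 0.081], [0.406, -0.1462, 0.081], [0.3911, -0.2212, 0.081]]
scene high pts 247 [0.5367 0.2195 0.1353] [0.5636 0.3164 0.1765]
top high pts 322 [0.321  0.0262 0.1351] [0.5628 0.3174 1.75  ]
```

The board fits well: tilt 0.357 rad, yaw +0.117, and the expected top height of 0.175 agrees with the measured 0.1765. The fitted rack yaw from the lip is also 0.117. Next I'll compute the hover pose in line with the board.

```bash
cat >> h.py <<'E'
from scipy.spatial.transform import Rotation as Ro
def cur():
    from rig import env
    o=env.observe(); q=o["orientation"]; return np.array(o["eef_pos"]),Ro.from_quat([q[1],q[2],q[3],q[0]]),o
def todo(p,Rm):
    """offset (m) and rotvec (deg) in tool axes from the current pose to pose p,Rm"""
    p0,R0,o=cur(); off=R0.inv().apply(np.array(p)-p0); rv=(R0.inv()*Ro.from_matrix(Rm)).as_rotvec(degrees=True)
    print("offset",off.round(4).tolist(),"rot",rv.round(2).tolist(),"| rows pos",round(np.linalg.norm(off)/.0625,1),"rot",round(np.linalg.norm(rv)/10.7,1))
def tool(yaw,tilt):
    "jaw axis x at heading yaw, z down, leaned by tilt so the tool body goes towards heading"
    c,s=np.cos(yaw),np.sin(yaw); X=np.array([c,s,0]); Z=np.array([0,0,1.])
    z=-(np.cos(tilt)*Z+np.sin(tilt)*X); x=np.cos(tilt)*X-np.sin(tilt)*Z
    return np.c_[x,np.cross(z,x),z]
E
python3 - <<'E'
from h import *
T=tool(0.117,0.357); b=-T[:,2]
top=np.array([0.553,0.267,0.1724])
g=top-b*0.0327; print("grasp tcp",g.round(4)); h=g+b*0.12; print("hover",h.round(4)); todo(h,T)
E
```

```text
grasp tcp [0.5417 0.2657 0.1418]
hover [0.5833 0.2706 0.2542]
offset [-0.1525, 0.4852, -0.0161] rot [12.01, -17.97, 66.39] | rows pos 8.1 rot 6.5
```

```bash
python3 -m jog '[{"offset":[-0.02,0.06,-0.03],"delta_rot":[1.5,-2.2,8.3],"gripper":60},{"offset":[-0.04,0.12,-0.05],"delta_rot":[3,-4.5,16.6],"gripper":60},{"offset":[-0.057,0.182,-0.05],"delta_rot":[4.5,-6.7,24.9],"gripper":60},{"offset":[-0.076,0.243,-0.05],"delta_rot":[6,-9,33.2],"gripper":60},{"offset":[-0.095,0.303,-0.05],"delta_rot":[7.5,-11.2,41.5],"gripper":40},{"offset":[-0.114,0.364,-0.04],"delta_rot":[9,-13.5,49.8],"gripper":40},{"offset":[-0.133,0.425,-0.03],"delta_rot":[10.5,-15.7,58.1],"gripper":40},{"offset":[-0.1525,0.485,-0.016],"delta_rot":[12,-18,66.4],"gripper":40},{"offset":[-0.1525,0.485,-0.016],"delta_rot":[12,-18,66.4],"gripper":40},{"offset":[-0.1525,0.485,-0.016],"delta_rot":[12,-18,66.4],"gripper":40},{"offset":[-0.1525,0.485,-0.016],"delta_rot":[12,-18,66.4],"gripper":40},{"offset":[-0.1525,0.485,-0.016],"delta_rot":[12,-18,66.4],"gripper":40}]' 15
python3 - <<'E'
from h import *
w=grab("wrist","w1"); todo([.5833,.2706,.2542],tool(.117,.357))
E
```

```text
time: 1.65
eef_pos: [0.582, 0.2724, 0.2554]
orientation: [0.011, 0.982, 0.059, -0.177]
ft_force: [-1.1, -0.2, 1.3]
width: 0.0353
offset [0.0013, 0.0018, 0.0007] rot [0.06, -0.07, 0.15] | rows pos 0.0 rot 0.0
```

View pics/w1.png

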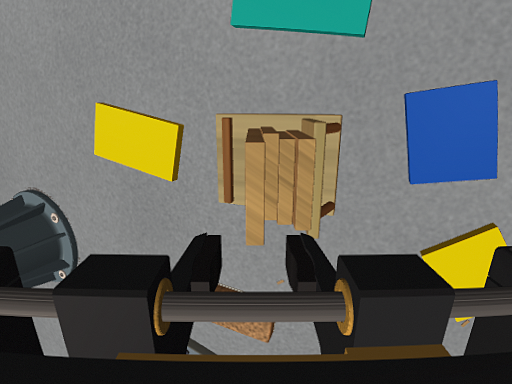

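The wrist view shows the long blank's top end face from (246,142) to (265,244), between the fingertips at columns 220 and 288. Its neighbours lie at columns 265–315. I'll measure the top face in tool coordinates.

```bash
python3 - <<'E'
from h import *
w=load("w1.npz"); crop(w,200,100,360,260,5,"w1c"); C=cloud(w)
p0,R0,_=cur()
T=R0.inv().apply((C-p0).reshape(-1,3)).reshape(C.shape)
for v in (150,165,180,200,220,235):
    print(v,[(u,*(T[v,u]*1000).round(0).astype(int)) for u in range(240,322,5)])
print("col",[(v,*(T[v,256]*1000).round(0).astype(int)) for v in range(126,252,6)])
E
```

```text
150 [(240, np.int64(-19), np.int64(-18), np.int64(265)), (245, np.int64(-7), np.int64(-42), np.int64(90)), (250, np.int64(0), np.int64(-74), np.int64(-146)), (255, np.int64(1), np.int64(-42), np.int64(89)), (260, np.int64(5), np.int64(-42), np.int64(88)), (265, np.int64(11), np.int64(-35), np.int64(142)), (270, np.int64(16), np.int64(-35), np.int64(142)), (275, np.int64(21), np.int64(-35), np.int64(143)), (280, np.int64(26), np.int64(-35), np.int64(145)), (285, np.int64(31), np.int64(-35), np.int64(144)), (290, np.int64(36), np.int64(-35), np.int64(143)), (295, np.int64(41), np.int64(-35), np.int64(145)), (300, np.int64(42), np.int64(-38), np.int64(123)), (305, np.int64(47), np.int64(-37), np.int64(124)), (310, np.int64(52), np.int64(-37), np.int64(124)), (315, np.int64(59), np.int64(-36), np.int64(137)), (320, np.int64(64), np.int64(-36), np.int64(137))]
165 [(240, np.int64(-19), np.int64(3), np.int64(264)), (245, np.int64(-12), np.int64(2), np.int64(261)), (250, np.int64(-3), np.int64(-30), np.int64(89)), (255, np.int64(1), np.int64(-30), np.int64(89)), (260, np.int64(5), np.int64(
[... 4372 characters left out ...]
t64(-33), np.int64(88)), (168, np.int64(2), np.int64(-28), np.int64(89)), (174, np.int64(2), np.int64(-23), np.int64(88)), (180, np.int64(2), np.int64(-18), np.int64(89)), (186, np.int64(2), np.int64(-13), np.int64(88)), (192, np.int64(2), np.int64(-7), np.int64(89)), (198, np.int64(2), np.int64(-3), np.int64(88)), (204, np.int64(2), np.int64(3), np.int64(89)), (210, np.int64(2), np.int64(9), np.int64(90)), (216, np.int64(2), np.int64(13), np.int64(88)), (222, np.int64(2), np.int64(19), np.int64(88)), (228, np.int64(2), np.int64(25), np.int64(89)), (234, np.int64(2), np.int64(30), np.int64(88)), (240, np.int64(2), np.int64(36), np.int64(88)), (246, np.int64(4), np.int64(133), np.int64(272))]
```

View pics/w1c.png

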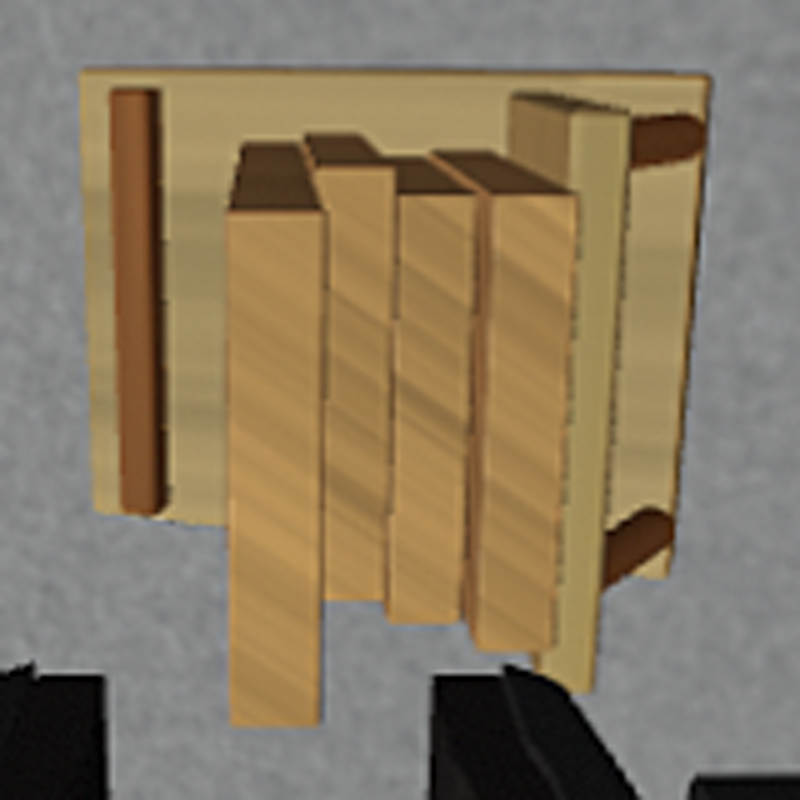

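Top face: tool z = 88.5 mm, x from −7.5 to +9, y from −49 to +40. The neighbours under the finger are at z 142 and the last board is at 123 (x > 41). I'll advance 122 mm along the tool with small lateral corrections, then close.

```bash
python3 -m jog '[{"offset":[0.001,-0.0045,0.03],"delta_rot":[0,0,0],"gripper":40},{"offset":[0.001,-0.0045,0.06],"delta_rot":[0,0,0],"gripper":40},{"offset":[0.001,-0.0045,0.085],"delta_rot":[0,0,0],"gripper":40},{"offset":[0.001,-0.0045,0.105],"delta_rot":[0,0,0],"gripper":40},{"offset":[0.001,-0.0045,0.122],"delta_rot":[0,0,0],"gripper":40},{"offset":[0.001,-0.0045,0.122],"delta_rot":[0,0,0],"gripper":40},{"offset":[0.001,-0.0045,0.122],"delta_rot":[0,0,0],"gripper":40}]' 20; python3 -m jog '[{"offset":[0,0,0],"delta_rot":[0,0,0],"gripper":30},{"offset":[0,0,0],"delta_rot":[0,0,0],"gripper":22},{"offset":[0,0,0],"delta_rot":[0,0,0],"gripper":10},{"offset":[0,0,0],"delta_rot":[0,0,0],"gripper":10},{"offset":[0,0,0],"delta_rot":[0,0,0],"gripper":10},{"offset":[0,0,0],"delta_rot":[0,0,0],"gripper":10}]' 20
python3 - <<'E'
from h import *
w=grab("wrist","w2"); print(cur()[2])
E
```

```text
time: 2.58
eef_pos: [0.5409, 0.2721, 0.1416]
orientation: [0.01, 0.983, 0.059, -0.176]
ft_force: [0.7, -0.4, 0.4]
width: 0.0352
time: 3.32
eef_pos: [0.541, 0.2721, 0.1421]
orientation: [0.01, 0.983, 0.059, -0.176]
ft_force: [-1.3, -0.0, 5.2]
width: 0.0157
{'time': 3.375, 'joint_pos': array([0.24701841, 0.57594713, 1.32286955, 0.04417167, 1.59411034,
       0.12009443]), 'qd': array([ 0.00166501,  0.00058891, -0.00086795, -0.00139163, -0.00031139,
        0.00082562]), 'joint_efforts': array([-8.84215417e-02, -5.58236039e+01, -2.98302001e+01,  2.23986232e-01,
        5.32648377e-01, -3.31310648e-02]), 'eef_pos': array([0.54097505, 0.272085  , 0.14205078]), 'orientation': array([ 0.0104301 ,  0.98260101,  0.05908333, -0.17577151]), 'ft_force': array([-1.75390459, -0.08938787,  5.36749261]), 'moment': array([-0.13208501,  0.43953965,  0.02410791]), 'width': 0.01593363074216846}
```

View pics/w2.png

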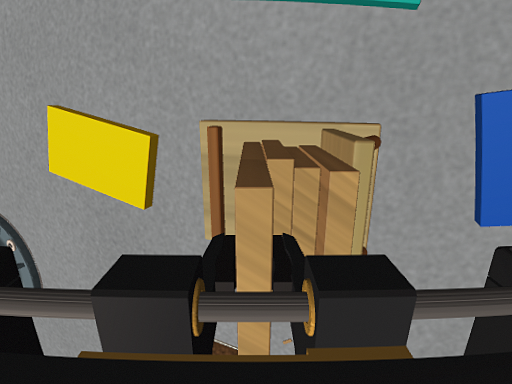

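The blank is held at a width of 15.9 mm, between the fingers at columns 235–272. Now I'll draw it out along its own length with a slight bias away from the neighbours.

```bash
python3 -m jog '[{"offset":[-0.002,0,-0.008],"delta_rot":[0,0,0],"gripper":10},{"offset":[-0.003,0,-0.018],"delta_rot":[0,0,0],"gripper":10},{"offset":[-0.004,0,-0.03],"delta_rot":[0,0,0],"gripper":10},{"offset":[-0.005,0,-0.045],"delta_rot":[0,0,0],"gripper":10},{"offset":[-0.006,0,-0.065],"delta_rot":[0,0,0],"gripper":10},{"offset":[-0.008,0,-0.085],"delta_rot":[0,0,0],"gripper":10},{"offset":[-0.01,0,-0.11],"delta_rot":[0,0,0],"gripper":10},{"offset":[-0.012,0,-0.135],"delta_rot":[0,0,0],"gripper":10},{"offset":[-0.014,0,-0.16],"delta_rot":[0,0,0],"gripper":10},{"offset":[-0.014,0,-0.18],"delta_rot":[0,0,0],"gripper":10},{"offset":[-0.014,0,-0.195],"delta_rot":[0,0,0],"gripper":10},{"offset":[-0.014,0,-0.195],"delta_rot":[0,0,0],"gripper":10}]' 25
python3 - <<'E'
from h import *
s=grab("scene","s3"); crop(s,240,60,400,210,5,"s3c"); print(cur()[2]["width"])
E
```

```text
time: 4.88
eef_pos: [0.5959, 0.2787, 0.3318]
orientation: [0.01, 0.983, 0.059, -0.174]
ft_force: [-0.5, 0.1, -1.8]
width: 0.0159
0.015891723186073004
```

View pics/s3c.png

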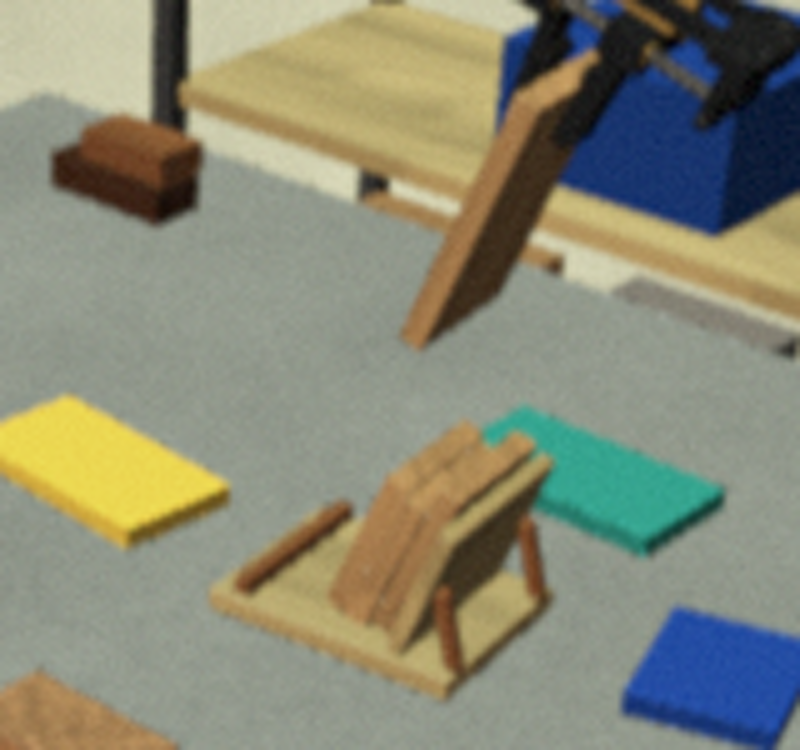

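The long blank is out and hanging free at crop (480,200). The three shorter ones are still leaning in the rack at crop (440,530). Next: carry it upright to above the slot, then refine the press pose from there.

```bash
python3 - <<'E'
from h import *
todo([.555,-.2195,.30],tool(-.205,0))
E
```

```text
offset [-0.0831, 0.4897, 0.0629] rot [3.26, 20.03, 18.43] | rows pos 8.0 rot 2.6
```

```bash
python3 -m jog '[{"offset":[-0.004,0.02,0.003],"delta_rot":[0.2,1,0.9],"gripper":10},{"offset":[-0.01,0.06,0.008],"delta_rot":[0.4,2.4,2.2],"gripper":10},{"offset":[-0.018,0.105,0.014],"delta_rot":[0.7,4.3,4],"gripper":10},{"offset":[-0.026,0.15,0.02],"delta_rot":[1,6.2,5.7],"gripper":10},{"offset":[-0.034,0.2,0.026],"delta_rot":[1.3,8.2,7.5],"gripper":10},{"offset":[-0.042,0.25,0.032],"delta_rot":[1.7,10.2,9.4],"gripper":10},{"offset":[-0.051,0.3,0.038],"delta_rot":[2,12.3,11.3],"gripper":10},{"offset":[-0.06,0.35,0.045],"delta_rot":[2.3,14.3,13.2],"gripper":10},{"offset":[-0.068,0.4,0.051],"delta_rot":[2.7,16.4,15],"gripper":10},{"offset":[-0.075,0.44,0.056],"delta_rot":[3,18,16.6],"gripper":10},{"offset":[-0.08,0.47,0.06],"delta_rot":[3.2,19.4,17.7],"gripper":10},{"offset":[-0.083,0.485,0.0625],"delta_rot":[3.26,20,18.4],"gripper":10},{"offset":[-0.083,0.4897,0.063],"delta_rot":[3.26,20,18.4],"gripper":10},{"offset":[-0.083,0.4897,0.063],"delta_rot":[3.26,20,18.4],"gripper":10},{"offset":[-0.083,0.4897,0.063],"delta_rot":[3.26,20,18.4],"gripper":10}]'
python3 - <<'E'
from h import *
w=grab("wrist","w4"); s=grab("scene","s4"); crop(s,110,110,270,270,5,"s4c")
E
```

```text
time: 6.8
eef_pos: [0.5554, -0.2184, 0.2999]
orientation: [-0.0, 0.995, -0.101, -0.0]
ft_force: [0.6, 0.1, -0.9]
width: 0.0157
```

View pics/w4.png

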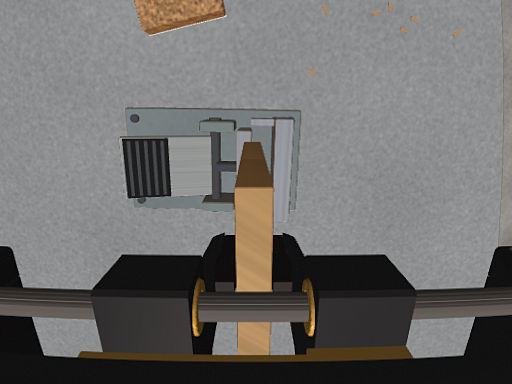

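View pics/s4c.png

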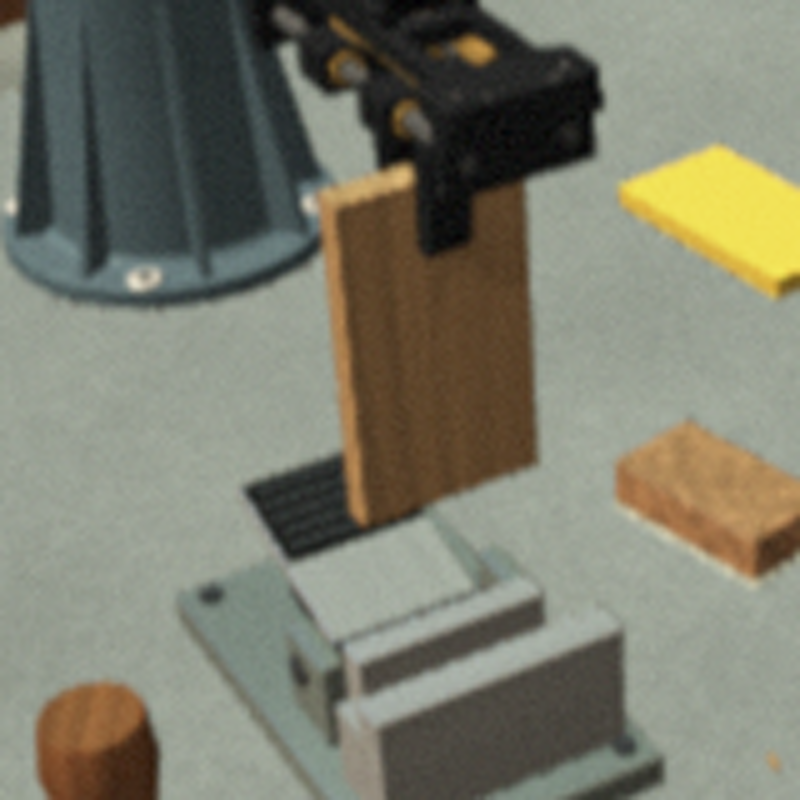

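The wrist view shows the board (240–272, 142+), the fence top (273–291, 120–220) and the jaw's end at (243,135). I'll measure these in the tool frame.

```bash
python3 - <<'E'
from h import *
w=load("w4.npz"); crop(w,190,90,330,240,5,"w4c"); C=cloud(w); p0,R0,_=cur()
T=R0.inv().apply((C-p0).reshape(-1,3)).reshape(C.shape)
for v in (122,128,134,140,150,170,190,210):
    print(v,[(u,*(T[v,u]*1000).round(1).tolist()) for u in list(range(232,302,3))if abs(T[v,u,2]-.2125)<.016])
# fence top points: world z ~.09
z=C[...,2]; m=(abs(z-.09)<.004); m[:, :262]=0; m[:,300:]=0
v,u=np.where(m); X=T[v,u]; print("fence n",len(X)); 
# near/far edges by row
L=[];Rr=[]
for r in range(122,222,4):
    k=np.where(m[r])[0]
    if len(k)>6: L.append(T[r,k[0]]);Rr.append(T[r,k[-1]])
L=np.array(L);Rr=np.array(Rr)
for A in (L,Rr): print(np.polyfit(A[:,1],A[:,0],1), A[:,0].mean(),A[:,1].min(),A[:,1].max())
j=(abs(z-.085)<.006)&(abs(z-.085)<.01); j[:,:225]=0; j[:,253:]=0; v,u=np.where(j[115:170]); v+=115
print("jaw", [(a,b,*(T[a,b]*1000).round(1)) for a,b in list(zip(v,u))[::12]])
E
```

```text
122 [(277, 27.8, -58.5, 209.5), (280, 31.3, -58.6, 209.0), (283, 35.0, -58.5, 210.7), (286, 38.5, -58.5, 210.7), (289, 41.9, -58.6, 209.5), (292, 45.5, -58.6, 209.6)]
128 [(277, 27.9, -51.6, 209.3), (280, 31.6, -51.5, 210.4), (283, 35.2, -51.5, 211.1), (286, 38.7, -51.5, 210.7), (289, 42.1, -51.7, 209.0), (292, 45.9, -51.6, 210.7)]
134 [(238, -18.6, -44.0, 216.4), (241, -14.9, -44.1, 215.0), (244, -11.4, -44.0, 216.6), (247, -7.7, -44.2, 213.7), (250, -4.1, -44.0, 215.7), (274, 25.6, -43.3, 225.3), (277, 28.1, -44.6, 209.6), (280, 31.7, -44.5, 209.9), (283, 35.2, -44.6, 209.8), (286, 38.8, -44.6, 209.6), (289, 42.5, -44.5, 210.3), (292, 46.0, -44.6, 210.4)]
140 [(238, -18.7, -36.8, 216.2), (241, -15.0, -36.9, 215.0), (244, -11.4, -36.9, 214.8), (247, -7.7, -36.9, 214.9), (250, -4.1, -37.0, 214.3), (274, 25.5, -36.2, 221.8), (277, 28.3, -37.4, 210.5), (280, 31.8, -37.5, 209.4), (283, 35.5, -37.4, 210.7), (286, 38.9, -37.6, 208.9), (289, 42.8, -37.3, 211.3), (292, 46.2, -37.5, 209.7)]
150 [(238, -18.8, -24.8, 214.9), (241, -15.2, -24.7, 215.4), (274, 25.3, -24.6, 216.0), (277, 28.5, -2
[... 2311 characters left out ...]
146), np.int64(237), np.float64(-20.1), np.float64(-29.4), np.float64(217.0)), (np.int64(148), np.int64(238), np.float64(-18.8), np.float64(-27.2), np.float64(215.0)), (np.int64(150), np.int64(238), np.float64(-18.8), np.float64(-24.8), np.float64(214.9)), (np.int64(152), np.int64(239), np.float64(-17.6), np.float64(-22.4), np.float64(214.6)), (np.int64(154), np.int64(241), np.float64(-15.2), np.float64(-19.8), np.float64(215.2)), (np.int64(157), np.int64(240), np.float64(-16.4), np.float64(-16.3), np.float64(214.1)), (np.int64(161), np.int64(237), np.float64(-20.3), np.float64(-11.1), np.float64(215.3)), (np.int64(165), np.int64(238), np.float64(-19.1), np.float64(-6.2), np.float64(214.7))]
```

View pics/w4c.png

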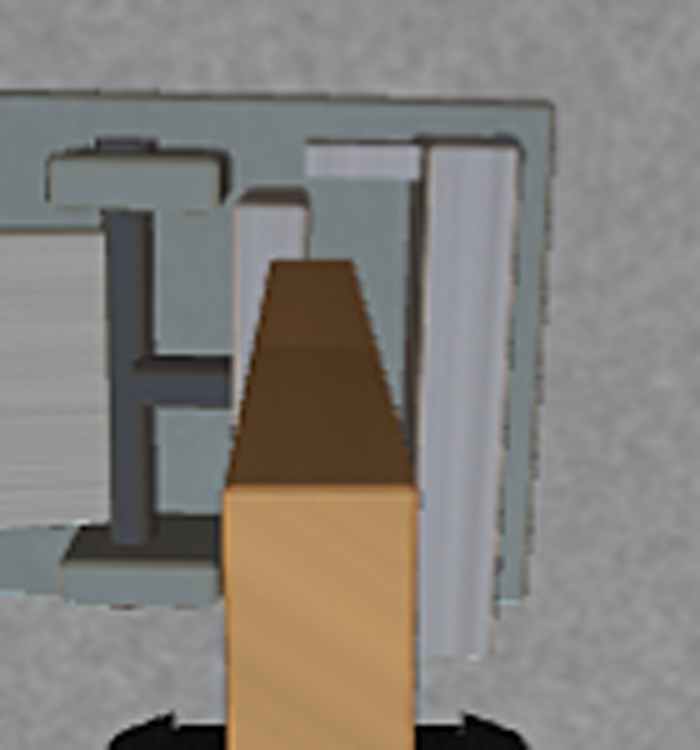

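In the tool frame: fence inner edge at x ≈ +25.2, jaw face at ≈ −3.2 (gap 28.4, against 28 given). Slot mid-length is at y ≈ +2, and the press yaw is about 0.86° further round. The board's foot hangs about 0.7 mm to −x. I'll correct for these, lower to just above the walls, and check.

```bash
python3 -m jog '[{"offset":[0.006,0.001,0.01],"delta_rot":[0,0,0.5],"gripper":10},{"offset":[0.0115,0.002,0.025],"delta_rot":[0,0,0.86],"gripper":10},{"offset":[0.0115,0.002,0.04],"delta_rot":[0,0,0.86],"gripper":10},{"offset":[0.0115,0.002,0.055],"delta_rot":[0,0,0.86],"gripper":10},{"offset":[0.0115,0.002,0.065],"delta_rot":[0,0,0.86],"gripper":10},{"offset":[0.0115,0.002,0.07],"delta_rot":[0,0,0.86],"gripper":10},{"offset":[0.0115,0.002,0.07],"delta_rot":[0,0,0.86],"gripper":10},{"offset":[0.0115,0.002,0.07],"delta_rot":[0,0,0.86],"gripper":10}]'
python3 - <<'E'
from h import *
w=grab("wrist","w5"); s=grab("scene","s5"); crop(s,130,130,250,290,5,"s5c");crop(w,190,70,350,230,5,"w5c")
E
```

```text
time: 7.9
eef_pos: [0.5665, -0.223, 0.2306]
orientation: [0.0, 0.994, -0.109, 0.0]
ft_force: [0.4, -0.1, -0.6]
width: 0.0158
```

View pics/w5c.png

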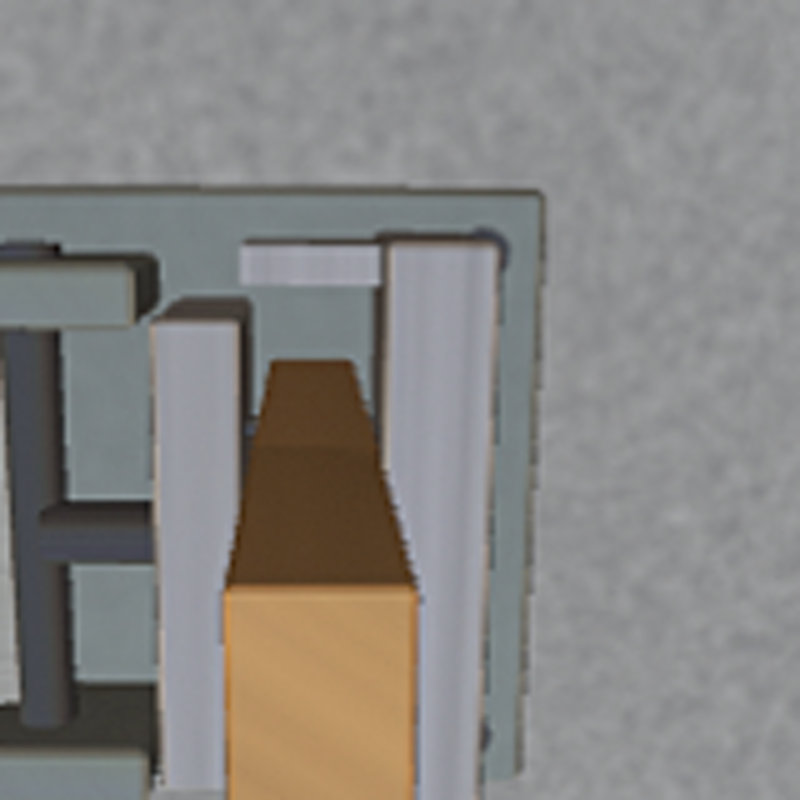

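View pics/s5c.png

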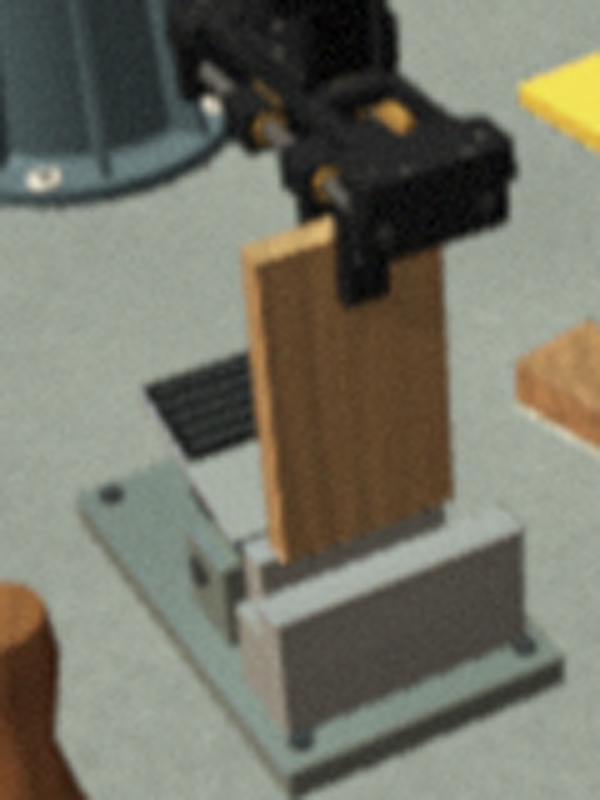

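The foot (cols 272–352, mid 312) sits centred between the jaw's edge (241) and the fence's edge (386). Now I'll lower it to a few millimetres above the slot floor.

```bash
python3 -m jog '[{"offset":[0,0,0.01],"delta_rot":[0,0,0],"gripper":10},{"offset":[0,0,0.02],"delta_rot":[0,0,0],"gripper":10},{"offset":[0,0,0.03],"delta_rot":[0,0,0],"gripper":10},{"offset":[0,0,0.04],"delta_rot":[0,0,0],"gripper":10},{"offset":[0,0,0.05],"delta_rot":[0,0,0],"gripper":10},{"offset":[0,0,0.06],"delta_rot":[0,0,0],"gripper":10},{"offset":[0,0,0.068],"delta_rot":[0,0,0],"gripper":10},{"offset":[0,0,0.073],"delta_rot":[0,0,0],"gripper":10},{"offset":[0,0,0.073],"delta_rot":[0,0,0],"gripper":10},{"offset":[0,0,0.073],"delta_rot":[0,0,0],"gripper":10}]'
```

```text
time: 9.25
eef_pos: [0.5668, -0.2232, 0.1581]
orientation: [0.0, 0.994, -0.109, 0.001]
ft_force: [0.7, -0.4, -1.3]
width: 0.0159
```

```bash
python3 -m jog '[{"offset":[0,0,0.001],"delta_rot":[0,0,0],"gripper":10},{"offset":[0,0,0.002],"delta_rot":[0,0,0],"gripper":10},{"offset":[0,0,0.003],"delta_rot":[0,0,0],"gripper":10},{"offset":[0,0,0.004],"delta_rot":[0,0,0],"gripper":10},{"offset":[0,0,0.005],"delta_rot":[0,0,0],"gripper":10},{"offset":[0,0,0.005],"delta_rot":[0,0,0],"gripper":10}]'; python3 -m jog '[{"offset":[0,0,0.001],"delta_rot":[0,0,0],"gripper":10},{"offset":[0,0,0.0015],"delta_rot":[0,0,0],"gripper":10},{"offset":[0,0,0.0015],"delta_rot":[0,0,0],"gripper":10}]'
```

```text
time: 10.0
eef_pos: [0.5669, -0.2233, 0.1532]
orientation: [0.0, 0.994, -0.109, 0.001]
ft_force: [0.3, 0.1, -0.4]
width: 0.0161
time: 10.38
eef_pos: [0.5675, -0.2236, 0.1532]
orientation: [0.001, 0.994, -0.109, 0.001]
ft_force: [-1.8, 1.2, 7.3]
width: 0.0157
```

There is contact at TCP z = 0.153 with 7 N, so the blank is on the floor. Release slowly and back off upward.

```bash
python3 -m jog '[{"offset":[0,0,-0.0005],"delta_rot":[0,0,0],"gripper":20},{"offset":[0,0,-0.0005],"delta_rot":[0,0,0],"gripper":25},{"offset":[0,0,-0.0005],"delta_rot":[0,0,0],"gripper":35},{"offset":[0,0,-0.0005],"delta_rot":[0,0,0],"gripper":50},{"offset":[0,0,-0.0005],"delta_rot":[0,0,0],"gripper":60},{"offset":[0,0,-0.0005],"delta_rot":[0,0,0],"gripper":60}]'
python3 - <<'E'
from h import *
w=grab("wrist","w6");s=grab("scene","s6"); crop(s,130,130,250,290,5,"s6c")
E
```

```text
time: 11.12
eef_pos: [0.5674, -0.2236, 0.1536]
orientation: [0.001, 0.994, -0.109, 0.001]
ft_force: [-0.8, 0.3, -0.8]
width: 0.0531
```

View pics/s6c.png

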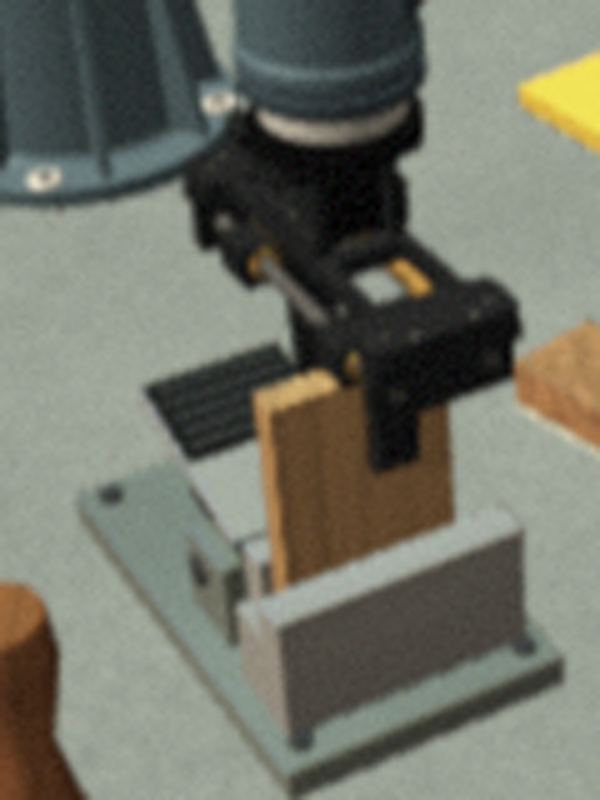

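View pics/w6.png

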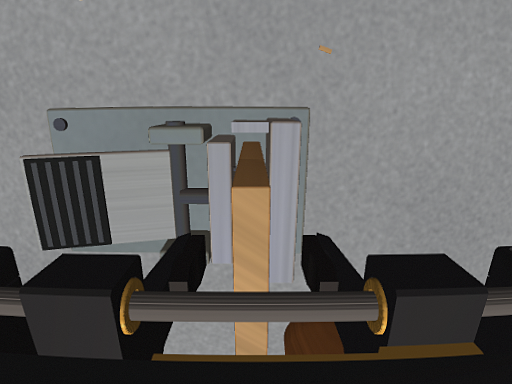

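The blank stands free in the slot, with the fingers clear on both sides (wrist view cols 205 and 300). I'll rise, then move to above the pad and close the fingers.

```bash
python3 -m jog '[{"offset":[0,0,-0.01],"delta_rot":[0,0,0],"gripper":60},{"offset":[0,0,-0.025],"delta_rot":[0,0,0],"gripper":60},{"offset":[0,0,-0.045],"delta_rot":[0,0,0],"gripper":60},{"offset":[0,0,-0.07],"delta_rot":[0,0,0],"gripper":60},{"offset":[0,0,-0.1],"delta_rot":[0,0,0],"gripper":60},{"offset":[0,0,-0.12],"delta_rot":[0,0,0],"gripper":60},{"offset":[-0.03,0,-0.13],"delta_rot":[0,0,0],"gripper":60},{"offset":[-0.07,0,-0.13],"delta_rot":[0,0,0],"gripper":30},{"offset":[-0.11,0,-0.13],"delta_rot":[0,0,0],"gripper":0},{"offset":[-0.149,0,-0.13],"delta_rot":[0,0,0],"gripper":0},{"offset":[-0.149,0,-0.13],"delta_rot":[0,0,0],"gripper":0},{"offset":[-0.149,0,-0.13],"delta_rot":[0,0,0],"gripper":0},{"offset":[-0.149,0,-0.13],"delta_rot":[0,0,0],"gripper":0}]' 
python3 - <<'E'
from h import *
w=grab("wrist","w7");s=grab("scene","s7"); crop(s,130,130,250,290,5,"s7c")
p0,R0,_=cur(); print(p0, _["width"])
C=cloud(w);z=C[...,2]
g=cv2.cvtColor(w["p"],cv2.COLOR_RGB2GRAY); m=(z>.06)&(z<.1)&(g<75)&(np.hypot(C[...,0]-.42,C[...,1]+.19)<.07)
v,u=np.where(m); print(m.sum(), C[m].mean(0), np.median(C[m],0))
E
```

```text
time: 12.85
eef_pos: [0.4225, -0.1915, 0.2834]
orientation: [0.001, 0.994, -0.109, 0.002]
ft_force: [-0.3, -0.0, -0.5]
width: 0.0003
[ 0.42222755 -0.19126246  0.28307333] 0.00020479638863736473
2292 [ 0.42221411 -0.18852479  0.0810879 ] [ 0.4218783  -0.18864002  0.08128318]
```

View pics/w7.png

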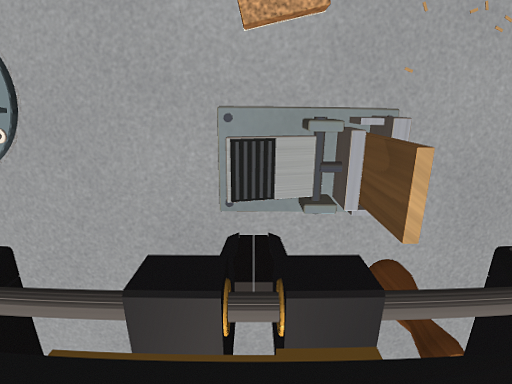

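View pics/s7c.png

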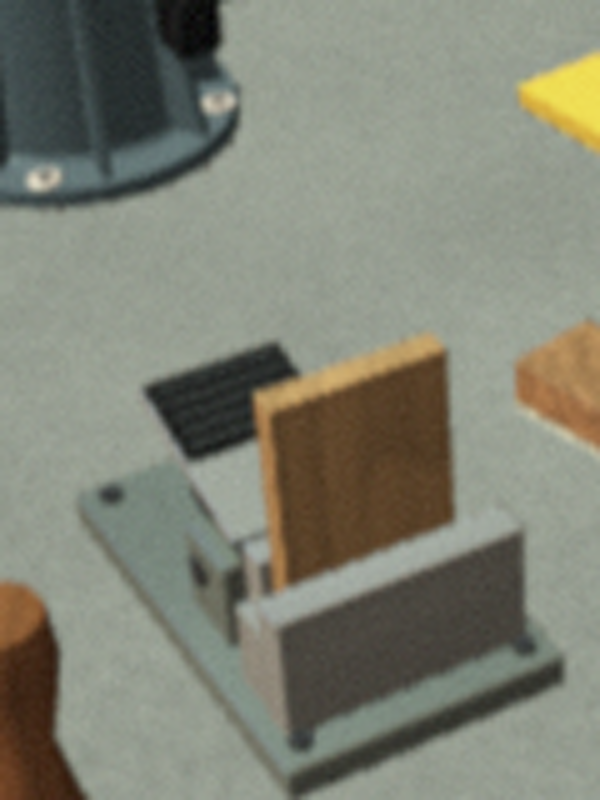

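The blank stands upright and unsupported. The pad centre measures (0.422, −0.1885, 0.081), and its height matches the given value. I'll descend to just above the pad.

```bash
python3 -m jog '[{"offset":[-0.001,-0.0027,0.03],"delta_rot":[0,0,0],"gripper":0},{"offset":[-0.001,-0.0027,0.07],"delta_rot":[0,0,0],"gripper":0},{"offset":[-0.001,-0.0027,0.11],"delta_rot":[0,0,0],"gripper":0},{"offset":[-0.001,-0.0027,0.145],"delta_rot":[0,0,0],"gripper":0},{"offset":[-0.001,-0.0027,0.17],"delta_rot":[0,0,0],"gripper":0},{"offset":[-0.001,-0.0027,0.185],"delta_rot":[0,0,0],"gripper":0},{"offset":[-0.001,-0.0027,0.19],"delta_rot":[0,0,0],"gripper":0},{"offset":[-0.001,-0.0027,0.19],"delta_rot":[0,0,0],"gripper":0}]'
```

```text
time: 13.95
eef_pos: [0.4227, -0.189, 0.0934]
orientation: [0.001, 0.994, -0.109, 0.002]
ft_force: [-0.1, 0.4, 0.1]
width: 0.0004
```

```bash
python3 -m jog '[{"offset":[0,0,0.004],"delta_rot":[0,0,0],"gripper":0},{"offset":[0,0,0.008],"delta_rot":[0,0,0],"gripper":0},{"offset":[0,0,0.012],"delta_rot":[0,0,0],"gripper":0},{"offset":[0,0,0.016],"delta_rot":[0,0,0],"gripper":0},{"offset":[0,0,0.02],"delta_rot":[0,0,0],"gripper":0},{"offset":[0,0,0.024],"delta_rot":[0,0,0],"gripper":0},{"offset":[0,0,0.028],"delta_rot":[0,0,0],"gripper":0},{"offset":[0,0,0.032],"delta_rot":[0,0,0],"gripper":0},{"offset":[0,0,0.035],"delta_rot":[0,0,0],"gripper":0},{"offset":[0,0,0.035],"delta_rot":[0,0,0],"gripper":0}]'
```

```text
time: 15.2
eef_pos: [0.4215, -0.1886, 0.0581]
orientation: [0.0, 0.994, -0.108, -0.0]
ft_force: [-7.5, 0.6, 10.5]
width: 0.001
```

```bash
python3 -m jog '[{"offset":[0,0,0.001],"delta_rot":[0,0,0],"gripper":0},{"offset":[0,0,0.002],"delta_rot":[0,0,0],"gripper":0},{"offset":[0,0,0.003],"delta_rot":[0,0,0],"gripper":0},{"offset":[0,0,0.003],"delta_rot":[0,0,0],"gripper":0}]'
```

```text
time: 15.7
eef_pos: [0.4213, -0.1886, 0.0554]
orientation: [0.0, 0.994, -0.108, -0.0]
ft_force: [-5.8, 2.0, 10.7]
width: 0.0003
```

```bash
python3 -m jog '[{"offset":[0,0,0.001],"delta_rot":[0,0,0],"gripper":0},{"offset":[0,0,0.002],"delta_rot":[0,0,0],"gripper":0},{"offset":[0,0,0.002],"delta_rot":[0,0,0],"gripper":0}]'
```

```text
time: 16.08
eef_pos: [0.4213, -0.1886, 0.0549]
orientation: [0.0, 0.994, -0.108, -0.001]
ft_force: [-9.5, 4.6, 23.8]
width: 0.0006
```

At the stop: z is no longer falling and the force has jumped to 24 N. Hold for about a second with a picture.

```bash
python3 -m jog '[{"offset":[0,0,0.0015],"delta_rot":[0,0,0],"gripper":0},{"offset":[0,0,0.0015],"delta_rot":[0,0,0],"gripper":0},{"offset":[0,0,0.0015],"delta_rot":[0,0,0],"gripper":0},{"offset":[0,0,0.0015],"delta_rot":[0,0,0],"gripper":0},{"offset":[0,0,0.0015],"delta_rot":[0,0,0],"gripper":0},{"offset":[0,0,0.0015],"delta_rot":[0,0,0],"gripper":0},{"offset":[0,0,0.0015],"delta_rot":[0,0,0],"gripper":0}]'
python3 - <<'E'
from h import *
w=grab("wrist","w8");s=grab("scene","s8"); crop(s,130,130,250,290,5,"s8c")
E
```

```text
time: 16.95
eef_pos: [0.4213, -0.1887, 0.055]
orientation: [0.0, 0.994, -0.108, -0.001]
ft_force: [-9.4, 4.3, 24.7]
width: 0.0003
```

View pics/s8c.png

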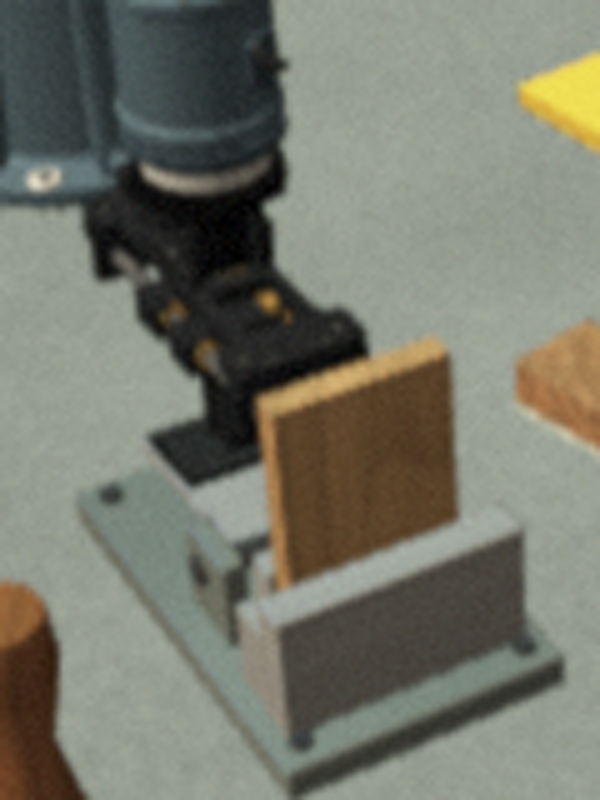

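View pics/w8.png

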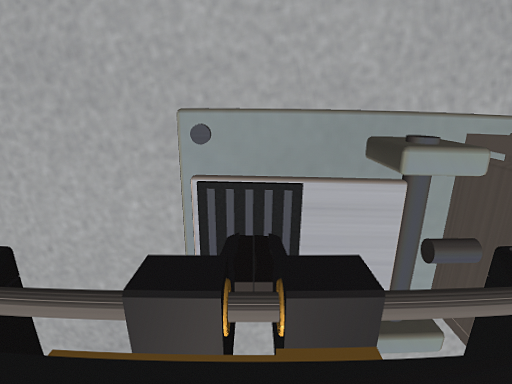

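The pedal plate is level, the jaw has advanced and the blank is still upright. It has been held about 1 s, so I'll release slowly and rise.

```bash
python3 -m jog '[{"offset":[0,0,0.0015],"delta_rot":[0,0,0],"gripper":0},{"offset":[0,0,0],"delta_rot":[0,0,0],"gripper":0},{"offset":[0,0,-0.005],"delta_rot":[0,0,0],"gripper":0},{"offset":[0,0,-0.01],"delta_rot":[0,0,0],"gripper":0},{"offset":[0,0,-0.015],"delta_rot":[0,0,0],"gripper":0},{"offset":[0,0,-0.02],"delta_rot":[0,0,0],"gripper":0},{"offset":[0,0,-0.025],"delta_rot":[0,0,0],"gripper":0},{"offset":[0,0,-0.03],"delta_rot":[0,0,0],"gripper":0},{"offset":[0,0,-0.036],"delta_rot":[0,0,0],"gripper":0},{"offset":[0,0,-0.045],"delta_rot":[0,0,0],"gripper":0},{"offset":[0,0,-0.07],"delta_rot":[0,0,0],"gripper":0},{"offset":[0,0,-0.11],"delta_rot":[0,0,0],"gripper":0},{"offset":[0,0,-0.15],"delta_rot":[0,0,0],"gripper":0},{"offset":[0,0,-0.19],"delta_rot":[0,0,0],"gripper":0},{"offset":[0,0,-0.22],"delta_rot":[0,0,0],"gripper":0},{"offset":[0,0,-0.22],"delta_rot":[0,0,0],"gripper":0},{"offset":[0,0,-0.22],"delta_rot":[0,0,0],"gripper":0}]'
python3 - <<'E'
from h import *
w=grab("wrist","w9");s=grab("scene","s9"); t=grab("top","t9")
a=s["p"][100:280,110:380,::-1]; cv2.imwrite("pics/s9c.png",cv2.resize(np.ascontiguousarray(a),None,fx=2.9,fy=2.9,interpolation=cv2.INTER_CUBIC))
C=cloud(w);z=C[...,2]; g=cv2.cvtColor(w["p"],cv2.COLOR_RGB2GRAY); m=(z>.04)&(z<.1)&(g<75)&(np.hypot(C[...,0]-.42,C[...,1]+.19)<.06)
print("pad",np.median(C[m],0))
Cs=cloud(s); m=(Cs[...,2]>.15)&(np.hypot(Cs[...,0]-.567,Cs[...,1]+.223)<.07); P=Cs[m]; print("blank top z",P[:,2].max(), P[P[:,2]>.178].mean(0))
s0=load("scene0.npz"); C0=cloud(s0)
for n,(u,v) in dict(tin=(331,250),vase=(137,300),cork=(254,209)).items(): print(n,np.abs(s0["p"][v-20:v+20,u-20:u+20].astype(int)-s["p"][v-20:v+20,u-20:u+20]).mean())
E
```

```text
time: 19.18
eef_pos: [0.4212, -0.1882, 0.2739]
orientation: [-0.0, 0.994, -0.108, -0.002]
ft_force: [-0.3, -0.2, 0.5]
width: 0.0003
pad [ 0.42242821 -0.18772289  0.08113992]
blank top z 0.38160787435643295 [ 0.5284612  -0.21592746  0.30319025]
tin 6.307708333333333
vase 4.525416666666667
cork 5.9025
```

View pics/s9c.png

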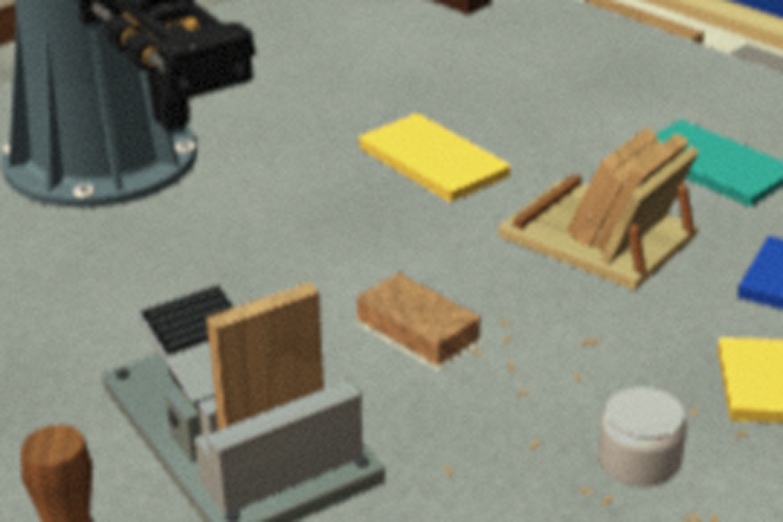

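View pics/w9.png

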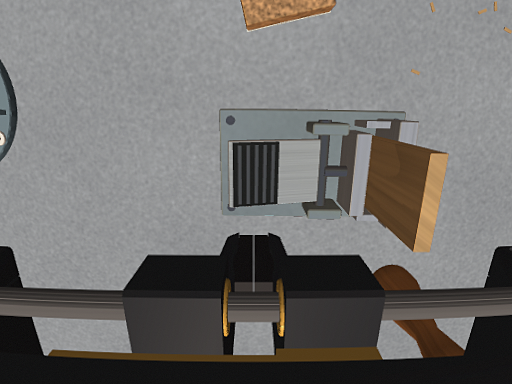

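The blank is standing, the pedal is back up at z = 0.081, three short blanks are in the rack and the bystanders look unmoved. My blank-top number picked up the gripper, so I'll redo it on the saved picture and then hand in.

```bash
python3 - <<'E'
from h import *
C=cloud(load("s9.npz")); m=(C[...,2]>.178)&(C[...,2]<.195)&(np.hypot(C[...,0]-.567,C[...,1]+.223)<.06); P=C[m]; print(len(P),P.mean(0),P.min(0),P.max(0))
from rig import env; print(env.observe()["time"]); env.sign_off()
E
```

```text
246 [ 0.57096198 -0.22735324  0.18328504] [ 0.55200966 -0.26981108  0.17800979] [ 0.58660702 -0.17956182  0.1871464 ]
19.325
the job is handed in; nothing more can be done
```

The longest blank is standing in the press slot and has been marked. I handed the job in at 19.3 s, well under the 61 s limit.

- **Blank:** I drew it from the front of the stack along its own lean, lowered it into the slot until it touched the floor at about 7 N, and let go. It then stood on its own before I touched the pedal.
- **Pedal:** I pressed it to its stop with the shut fingers, at tip z = 0.055 m and about 24 N. It stayed there for a little over 1 s before I let it rise.

**Last checks**
- **Blank position:** its top measures about 0.185–0.187 m, matching the expected 0.185 m for standing on the slot floor. It is upright, and the gripper is clear of it.
- **Pedal:** the pad is back at 0.081 m, its height when fully up.
- **Rack and bench:** the three shorter blanks still lean in the rack. The tin and cork block look unmoved; for the vase, of which I saw only part, picture differences were small.

My first reading of the blank's top height included the gripper by mistake (0.38 m). I remeasured it on the same picture with the gripper excluded, and that is the figure above. I did not see the jaw's mark itself; I only saw the jaw moved in against the blank.

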